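# Stand the ballasted float on the balance, heavy end down

## Task

The white float with orange ends lies across the blue rest; one end is ballasted, but both ends look the same. Lift it clear of the rest by its middle and hold it level for a moment to feel which end is heavy, then stand it upright on its heavy end near the middle of the balance's round steel pan, so that it stays standing by itself when you let go. Do not drop it or let it fall over, and leave the other things on the bench where they are.

Things in the scene. Friction and masses are not known exactly. Their poses are not given: they have to be found in the camera images.
- float_mid (a point): Centre of the float: loose sealed white tube, 34 mm in diameter, 130 mm long over its ends, thin black line round the middle, both ends orange and alike. x runs along it; which end is heavy varies and cannot be told from the axes. It starts level across the rest, its axis 52 mm above the bench. Standing, this centre is 65 mm above what it stands on.
- float: The same float (same origin and axes): about 0.28 kg, nearly all of it ballast shut inside one end, so its centre of mass lies about 32 mm from the middle towards that end. Its ends are shallow domes, 2.5 mm high: on the heavy end it rights itself from a few degrees of lean and stays standing, on the light end it topples. It may be put back on the rest to be gripped anew.
- rest_base (a point): Underside centre of the rest, fixed on the bench: grey base plate 150 x 60 x 8 mm with two blue notched supports. x runs along the tube lying on it, z up. Supports at x = +52 and -52 mm, 10 mm thick along x, 50 mm wide, side lips up to 46 mm; between them it is open above the plate, so the tube can be gripped there across its diameter, from above or leaning along the tube.
- pan (a point): Centre of the top of the flat, rigid, round steel pan (116 mm in diameter) of a white laboratory balance fixed on the bench (250 x 180 mm, 53 mm high). The pan's top is 68 mm above the bench, the highest part of the balance. z up; x points from the display end to the pan end; the pan's centre is 45 mm from the balance's middle.
- jar: Bystander, loose: small amber jar, 44 mm in diameter, 55 mm high; origin at the centre of its underside.
- dish: Bystander, loose: round aluminium dish 80 mm across, 14 mm high; origin at the centre of its underside.
- marker: Bystander, loose: black marker pen lying, about 115 mm long along x, 15 mm high; origin under its middle.
- spatula: Bystander, loose: steel lab spoon lying, 140 mm long along x; origin under it.
- pipette: Bystander, loose: blue and white hand pipette lying, 250 mm along x, 28 mm high; origin under it.
- tipbox: Bystander, loose: clear tip box with blue lid, 104 x 79 x 50 mm; origin at the centre of its underside.
- notes: Bystander, loose: yellow pad of notes 76 x 76 x 12 mm; origin at the centre of its underside.
Things that resemble listed ones, but are neither listed nor needed, are in the scene too. What is meant by the float is not green, pink or purple, and is the larger of those in its own colour.

How it is judged:
On the way:
1. the float is held in the fingers clear above the rest (centre at least 75 mm above the bench) and level within 15 degrees, for 0.3 s (z of float_mid in the frame of rest_base above 0.075 m and angle between float_mid's own x axis and vertical between 1.309 and 1.833 rad and contact force between the fingers and float above 0.5 N), for 0.3 s.
At the end, for the whole second after the job is handed in: The float stands by itself on the pan: its centre within 40 mm of the pan's centre sideways and 58 to 72 mm above the pan, its axis within 0.2 rad (11 degrees) of vertical, at rest (under 0.05 m/s and 0.5 rad/s). It only stays so on its heavy end (horizontal distance between float_mid and pan below 0.04 m and z of float_mid in the frame of pan between 0.058 and 0.072 m and (angle between float_mid's own x axis and vertical below 0.2 rad or angle between float_mid's own x axis and vertical above 2.94 rad) and linear speed of float below 0.05 m/s and angular speed of float below 0.5 rad/s); the robot touches nothing.
It fails at once if the float is dropped or falls over (faster than 0.6 m/s while no finger touches it) (linear speed of float above 0.6 m/s and contact force between the fingers and float below 0.05 N).
It fails at once if a bystander is moved by more than 30 mm (distance of any of jar, dish, marker, spatula, pipette, tipbox, notes from where it was at the start of the episode above 0.03 m).
It also fails if it takes over 54 s, if anything falls off the work surface, if the arm or the gripper's body presses on something with over 40 N, if the wrist force passes 120 N, or if a joint passes its speed limit or range.

## Robot

A 6-joint arm with a two-finger parallel gripper is mounted at the origin on the work surface. World frame = base frame: x ahead of the robot, y to its left, z up, the work surface at z = 0. Lengths are in m, angles in rad, forces in N, time in s.
With the tool pointing down it reaches from about 0.4 to 0.825 m from the base axis. Payload 7 kg.
Tool frame: the origin (TCP) lies at the very end of the fingers, on their centre line; the grasp point (between the pads) lies 19 mm behind it; z points along the fingers, x is the direction in which the jaws open and shut, and the axes are right-handed (so a half turn about z gives the same grasp; the last joint's range is limited). The gripper opens to 88 mm and grips with 3 to 60 N. Pads are 19 mm wide; open, the fingers measure 130 mm over their backs; the gripper's body (78 mm by 193 mm) begins 47 mm behind the grasp point.
Start: joints at [-1.038, 0.359, 0.012, 0, -1.224, -0.288], TCP at [0.164, -0.655, 0.227] pointing down, gripper open.
Joint ranges: [-3.07, 3.07], [-1.43, 2.12], [-1.02, 1.25], [-3.03, 1.67], [-3.05, -0], [-3.03, 3.03]. Speed limits (rad/s): [2.39, 2.39, 3.01, 3.14, 3.14, 3.14].

## Interface

Orientations are given as a rotation vector (axis times angle).
In Python, from rig import manip, read_camera gives the robot as it stands.
- The arm moves only by the shell command python3 -m crank 'ROWS' [FORCE]. ROWS is JSON, a list of rows, each a list of 3 entries, a list of its own where there are three numbers: the finger opening in m, from 0 to 0.0876, then the shift along the tool's x, y, z in m, then the turn, a rotation vector about the tool's x, y, z in rad. In form: [[hand, [x, y, z], [wx, wy, wz]], ...]. A call has 1 to 20 rows; each row is the pose to reach, as a shift and turn from the pose commanded when the call began, along the tool's axes at that moment; what a row does not reach only later rows make up. A row lasts 1/10 s, in which the tool goes at most 50 mm and 8.59 degrees, less where a joint would pass 70% of its speed; a pose out of reach is approached as far as the arm can. A call with a gripper value outside its range is refused whole. The fingers move at their own pace and stop on an object; FORCE is the grip in N (left out, the last holds). Time passes only in rows, so rows that repeat a pose let the fingers close. It gives the time, the measured TCP pose, the force and the opening at its end, in the units of the state.
- manip.get_state(): the state, without advancing time (a new reading comes with each control period).
- read_camera(name): name is "side" or "top"; returns a dict with "color" (420x560x3 uint8, blue, green, red), "depth" (420x560 float32, m along the optical axis (not along the pixel's ray), 0 where there is no reading), "K" (3x3 intrinsics, pixels), "position" and "rotation" of the camera in the world. Camera axes: x right, y up, looking along -z (the intrinsics and any distortion apply to the point x, -y, -z); pixel columns grow to the right and rows downward; lengths in m; the calibration is good to about 2 mm. A picture is of the moment at which its call begins.
- manip.hand_in(): hands the job in, once; it reports no verdict.
The state is a dict: "time_s": time; "joint_pos": joint angles; "dq": joint speeds; "effort": joint torques, N m; "position": TCP position; "orientation": TCP orientation; "ft_force": force on the tool from outside, world axes, zero at the start; "moment": the same for the moment, N m; "gripper_width": opening from 0.0 (shut) to 1.0 (fully open).
Only numpy, scipy, OpenCV 4.12 (cv2) and the standard library are available. Lean on these libraries where they do the work, as an engineer would, in place of code of your own. Each camera call takes 0.05 s, during which the arm holds its last target.

## Working session

There is one attempt and no reset: what is moved stays moved. The work goes in short steps, Python scripts to look and compute and a shell command to move; the robot and the scene stay as the last step left them, time stands still between calls to the robot, and variables do not carry over. Pictures are saved under pics/ and viewed, and the job is handed in when it is done.

```bash
mkdir -p pics; ls; python3 - <<'E'
from rig import manip, read_camera
import cv2,numpy as np
for n in("top","side"):
    c=read_camera(n); cv2.imwrite(f"pics/{n}0.png",c["color"]); np.savez(f"{n}0.npz",**c)
    print(n,c["K"].tolist(),c["position"],np.round(c["rotation"],4).tolist(),[k for k in c])
print(manip.get_state())
E
```

```text
pics
top [[542.5239069260003, 0.0, 279.4720085772369], [0.0, 542.5239069260003, 204.49504339687715], [0.0, 0.0, 1.0]] [0.48008141 0.00959201 1.79799043] [0.0339, -0.0389, -1.5491] ['color', 'depth', 'K', 'position', 'rotation']
side [[529.7875315532756, 0.0, 278.5025767606156], [0.0, 529.7875315532756, 214.7245292308031], [0.0, 0.0, 1.0]] [0.36044063 1.21423032 1.05066437] [0.0947, -1.2776, -2.6818] ['color', 'depth', 'K', 'position', 'rotation']
{'time_s': 0.1, 'joint_pos': array([-1.03790634e+00,  3.59332260e-01,  1.11621406e-02, -2.95881864e-04,
       -1.22411235e+00, -2.88069069e-01]), 'dq': array([-0.00137782,  0.00046578,  0.00088962,  0.00124698,  0.00118635,
       -0.00150298]), 'effort': array([-3.71267713e-03, -5.84160876e+01,  2.93748611e+01,  7.01564535e+00,
        1.01643149e-02, -7.41978715e-05]), 'position': array([ 0.16345233, -0.65446269,  0.22571275]), 'orientation': array([-1.93290584e+00, -2.47496070e+00, -1.26099066e-03]), 'ft_force': array([ 0.10342674, -0.13528719,  0.07932751]), 'moment': array([-0.00872965, -0.01743784, -0.02345796]), 'gripper_width': 0.9995832474303618}
```

View pics/top0.png

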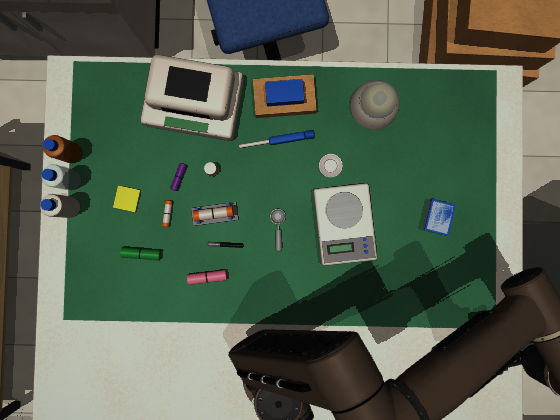

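View pics/side0.png

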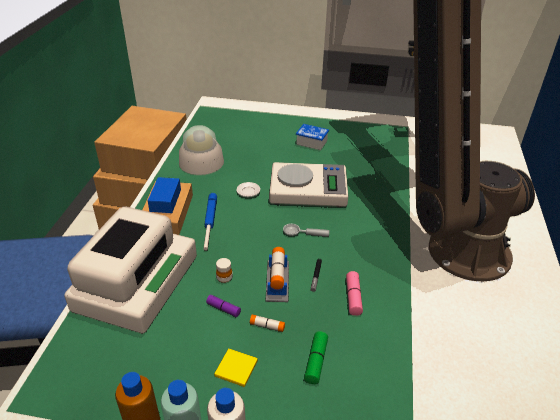

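The top view shows these float-like tubes: white/orange on the rest (214,214), a smaller white/orange one (168,213), green (141,253), pink (208,277) and purple (179,177). I choose the larger white/orange tube, on the rest at (214,214). The balance pan is at (344,210). Next I measure both and check the float in a crop.

```bash
cat > h.py <<'E'
import numpy as np,cv2
from scipy.spatial.transform import Rotation as R
def ray(c,u,v):
    K=c["K"]; d=np.array([(u-K[0,2])/K[0,0],-(v-K[1,2])/K[1,1],-1.0])
    rot=np.asarray(c["rotation"]); M=R.from_rotvec(rot).as_matrix() if rot.shape==(3,) else rot
    return np.asarray(c["position"]),M@d
def onz(c,u,v,z):
    p,d=ray(c,u,v); return p+d*(z-p[2])/d[2]
def pts(c):
    K=c["K"]; v,u=np.mgrid[:420,:560]; d=np.stack([(u-K[0,2])/K[0,0],-(v-K[1,2])/K[1,1],-np.ones(u.shape)],-1)*c["depth"][...,None]
    return d@R.from_rotvec(np.asarray(c["rotation"]).ravel()).as_matrix().T+c["position"]
def proj(c,P):
    q=R.from_rotvec(c["rotation"]).as_matrix().T@(np.asarray(P)-c["position"]); K=c["K"]
    return K[0,0]*q[0]/-q[2]+K[0,2],K[1,1]*-q[1]/-q[2]+K[1,2]
E
python3 - <<'E'
from h import *
t=dict(np.load("top0.npz")); s=dict(np.load("side0.npz"))
for n,c,(x0,y0,x1,y1) in(("top",t,(185,195,245,235)),("side",s,(255,235,300,305))):
    im=c["color"]; hsv=cv2.cvtColor(im,cv2.COLOR_BGR2HSV)
    m=cv2.inRange(hsv,(4,150,120),(20,255,255)); k=np.zeros_like(m);k[y0:y1,x0:x1]=1; m=m*k
    nn,l,st,ce=cv2.connectedComponentsWithStats(m)
    for i in range(1,nn):
        if st[i,4]>8: print(n,st[i],ce[i],onz(c,*ce[i],0.052 if n=="side" else .06))
    P=pts(c)
    sel=P[y0:y1,x0:x1].reshape(-1,3); sel=sel[(sel[:,2]>.055)&(sel[:,2]<.09)]
    print(n,"hi pts",len(sel),sel.mean(0),sel.max(0),sel.min(0)); 
    if len(sel)>5: 
        q=sel[:,:2]-sel[:,:2].mean(0);w,V=np.linalg.eigh(q.T@q);print(V[:,1],(q@V[:,1]).min(),(q@V[:,1]).max())
    cv2.imwrite(f"pics/crop_{n}.png",cv2.resize(im[y0-15:y1+15,x0-15:x1+15],None,fx=6,fy=6,interpolation=2)[:600,:800])
# pan
P=pts(t)[180:270,305:385]; a=(P[...,2]>.06)&(P[...,2]<.08); print("pan",a.sum(),P[a].mean(0), P[a].min(0),P[a].max(0))
(x,y),r=cv2.minEnclosingCircle(np.argwhere(a)[:,::-1].astype(np.float32)); print(x+305,y+180,r,onz(t,x+305,y+180,.068))
cv2.imwrite("pics/panc.png",cv2.resize(t["color"][170:275,300:390],None,fx=5,fy=5))
E
```

```text
top [226 207   7   9  51] [229.11764706 211.05882353] [0.53640795 0.16581175 0.06      ]
top [193 211   6  10  53] [195.49056604 215.0754717 ] [0.52123169 0.27310453 0.06      ]
top hi pts 414 [0.52918761 0.21741254 0.06645917] [0.55275844 0.28142031 0.08321354] [0.5052964  0.15339566 0.05518995]
[-0.14747687  0.9890655 ] -0.06398078272918455 0.06540500292524683
side [273 247  12   8  56] [278.57142857 249.71428571] [0.53787476 0.15448045 0.052     ]
side [271 275  13  12 127] [276.88976378 280.48818898] [0.52119342 0.27031873 0.052     ]
side hi pts 456 [0.52755348 0.2296151  0.0655162 ] [0.55361797 0.28951038 0.07579482] [0.5036343  0.15868532 0.05513921]
[-0.15382793  0.98809765] -0.07058551052698522 0.05911736860769783
pan 1421 [ 0.52535534 -0.20508338  0.06727991] [ 0.37817106 -0.30347456  0.06001104] [ 0.63263148 -0.11172724  0.07993267]
346.26564025878906 224.45333862304688 44.17070007324219 [ 0.5014521  -0.20928772  0.068     ]
```

```bash
python3 - <<'E'
from h import *
t=dict(np.load("top0.npz")); s=dict(np.load("side0.npz"))
for n,c,b in(("top",t,(315,180,375,240)),("side",s,(265,155,325,195))):
    g=cv2.medianBlur(c["color"],3); hsv=cv2.cvtColor(g,cv2.COLOR_BGR2HSV); x0,y0,x1,y1=b
    sub=hsv[y0:y1,x0:x1,2]; print(n,np.unique(sub//16*16,return_counts=True))
    m=((sub>110)&(sub<185)).astype(np.uint8)
    m=cv2.morphologyEx(m,cv2.MORPH_OPEN,np.ones((5,5)))
    cs,_=cv2.findContours(m,0,1); cc=max(cs,key=cv2.contourArea); e=cv2.fitEllipse(cc); cx,cy=e[0][0]+x0,e[0][1]+y0
    print(n,cx,cy,e[1],onz(c,cx,cy,.068))
a=cv2.imread("pics/crop_top.png");b=cv2.imread("pics/crop_side.png");p=cv2.imread("pics/panc.png")
print(a.shape,b.shape,p.shape)
cv2.imwrite("pics/crops.png",np.hstack([cv2.resize(x,(266,400*1)) if 0 else cv2.copyMakeBorder(cv2.resize(x,None,fx=.6,fy=.6),0,600-int(round(x.shape[0]*.6)),0,0,0)[:560] for x in(a,b,p)])[:,:800])
E
```

```text
top (array([ 64,  80,  96, 112, 128, 144, 160, 176, 192], dtype=uint8), array([  73,  436,  189,   24,   88, 1052,  105,   72, 1561]))
top 343.6839008331299 209.67581748962402 (35.93990707397461, 37.09299850463867) [ 0.54841408 -0.20030747  0.068     ]
side (array([ 80,  96, 112, 128, 144, 160, 176, 192, 208, 224, 240], dtype=uint8), array([ 70,  25, 724,  18,  27, 421, 149,  66,  71, 400, 429]))
side 306.1412010192871 187.6593780517578 (61.74686813354492, 89.01637268066406) [ 0.50130991 -0.12646072  0.068     ]
(420, 540, 3) (600, 450, 3) (525, 450, 3)
```

View pics/crops.png

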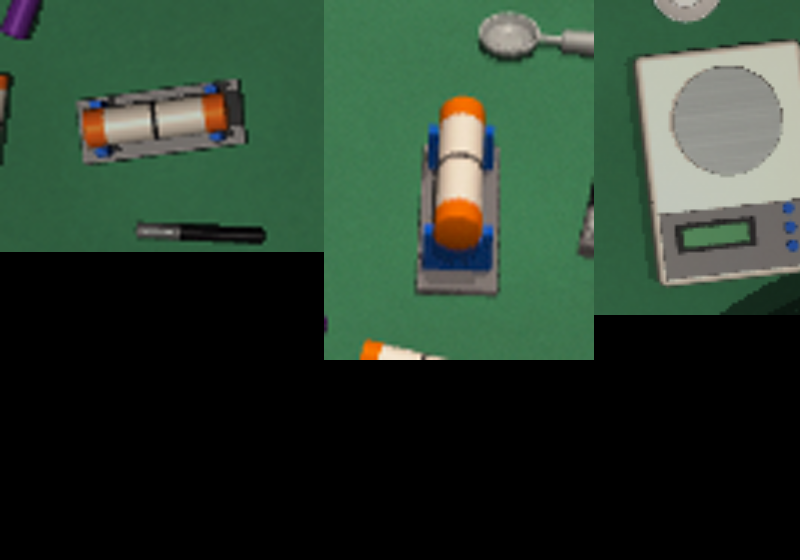

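The crops confirm it: the larger white/orange tube lies on the blue supports with its black mid-line visible, and the pan is the grey disc. Next I work out the first move.

```bash
cat >> h.py <<'E'
def rel(p,Rm,st=None):
    from rig import manip
    s=st or manip.get_state(); R0=R.from_rotvec(s["orientation"])
    return np.round(R0.inv().apply(np.asarray(p)-s["position"]),4),np.round((R0.inv()*R.from_matrix(Rm)).as_rotvec(),4)
def toolR(x,z):
    x=np.asarray(x,float);z=np.asarray(z,float);z/=np.linalg.norm(z);x=x-z*(x@z);x/=np.linalg.norm(x)
    return np.stack([x,np.cross(z,x),z],1)
E
python3 - <<'E'
from h import *
from rig import manip
t=dict(np.load("top0.npz")); s=dict(np.load("side0.npz"))
# black line in top
g=t["color"][200:228,200:226].max(2); 
ys,xs=np.where(t["color"][206:220,205:222].max(2)<90); print(xs+205,ys+206)
u,v=xs.mean()+205,ys.mean()+206; print(u,v,onz(t,u,v,.069))
g=s["color"][255:280,270:288].max(2); ys,xs=np.where(g<110); print(xs+270,ys+255); 
print(onz(s,xs.mean()+270,ys.mean()+255,.065))
st=manip.get_state(); print(R.from_rotvec(st["orientation"]).as_matrix().round(3))
for sg in(1,-1):
  M=toolR([sg*.990,sg*.140,0],[0,0,-1])
  for p in([.50,-.35,.24],[.56,0,.22],[.529,.2185,.15]): print(sg,p,*rel(p,M))
E
```

```text
[221 212 216 217 218 219 220 206 207 208 209 210 211 212 213 212 212 212
 212 212 212 212 213 212 213 213 213 214 216 208] [206 207 207 207 207 207 207 208 208 208 208 208 208 208 208 209 210 211
 212 213 214 215 215 216 216 217 218 218 218 219]
212.83333333333334 211.1 [0.53487103 0.21687087 0.069     ]
[284 284 270 271 284 285 286 287 270 271 284 285 286 287 270 271 284 285
 286 287 270 271 284 285 286 287 270 271 284 285 286 287 270 271 279 284
 285 286 287 270 271 272 282 284 285 286 287 270 271 272 283 284 285 286
 270 271 283 284 285 286 270 271 284 285 286 270 271 284 285 270 271 270
 271 270 271 270 271 270 270 270 270 270 270 270] [256 257 258 258 258 258 258 258 259 259 259 259 259 259 260 260 260 260
 260 260 261 261 261 261 261 261 262 262 262 262 262 262 263 263 263 263
 263 263 263 264 264 264 264 264 264 264 264 265 265 265 265 265 265 265
 266 266 266 266 266 266 267 267 267 267 267 268 268 268 268 269 269 270
 270 271 271 272 272 273 274 275 276 277 278 279]
[0.52614449 0.2248791  0.065     ]
[[-0.242  0.97  -0.001]
 [ 0.97   0.242  0.001]
 [ 0.002 -0.    -1.   ]]
1 [0.5, -0.35, 0.24] [ 0.2139  0.4003 -0.014 ] [-1.400e-03 -1.000e-03  1.675e+00]
1 [0.56, 0, 0.22] [0.5389 0.5433 0.0064] [-1.400e-03 -1.000e-03  1.675e+00]
1 [0.529, 0.2185, 0.15] [0.7583 0.5662 0.0768] [-1.400e-03 -1.000e-03  1.675e+00]
-1 [0.5, -0.35, 0.24] [ 0.2139  0.4003 -0.014 ] [ 1.0000e-03 -1.3000e-03 -1.4666e+00]
-1 [0.56, 0, 0.22] [0.5389 0.5433 0.0064] [ 1.0000e-03 -1.3000e-03 -1.4666e+00]
-1 [0.529, 0.2185, 0.15] [0.7583 0.5662 0.0768] [ 1.0000e-03 -1.3000e-03 -1.4666e+00]
```

```bash
python3 -m crank '[[0.08,[0.21,0.4,-0.014],[0,0,-0.8]],[0.08,[0.21,0.4,-0.014],[0,0,-0.8]],[0.08,[0.21,0.4,-0.014],[0,0,-0.8]],[0.08,[0.21,0.4,-0.014],[0,0,-0.8]],[0.08,[0.21,0.4,-0.014],[0,0,-0.8]],[0.08,[0.21,0.4,-0.014],[0,0,-0.8]],[0.08,[0.21,0.4,-0.014],[0,0,-0.8]],[0.08,[0.21,0.4,-0.014],[0,0,-0.8]],[0.08,[0.21,0.4,-0.014],[0,0,-0.8]],[0.08,[0.54,0.54,0.006],[0,0,-1.467]],[0.08,[0.54,0.54,0.006],[0,0,-1.467]],[0.08,[0.54,0.54,0.006],[0,0,-1.467]],[0.08,[0.54,0.54,0.006],[0,0,-1.467]],[0.08,[0.54,0.54,0.006],[0,0,-1.467]],[0.08,[0.54,0.54,0.006],[0,0,-1.467]],[0.08,[0.758,0.566,0.07],[0,0,-1.467]],[0.08,[0.758,0.566,0.07],[0,0,-1.467]],[0.08,[0.758,0.566,0.07],[0,0,-1.467]],[0.08,[0.758,0.566,0.07],[0,0,-1.467]],[0.08,[0.758,0.566,0.07],[0,0,-1.467]]]' 20
python3 - <<'E'
from h import *
from rig import manip
M=toolR([-.990,-.140,0],[0,0,-1])
t=dict(np.load("top0.npz")); c=onz(t,212.5,213.1,.069);print(c)
st=manip.get_state();print(st["joint_pos"],st["position"],*rel([.5288,.218,.035],M))
E
```

```text
time_s: 2.1
position: [0.5306, 0.1846, 0.1646]
orientation: [0.222, -3.134, -0.0]
ft_force: [1.3, 0.1, 0.1]
gripper_width: 0.912
[0.52847398 0.21775994 0.069     ]
[ 6.83264947e-01  2.23170848e-01 -3.28227443e-01 -4.33066466e-05
 -1.01941799e+00 -5.42014526e-01] [0.53057327 0.18462545 0.16456238] [-0.0029  0.0333  0.1296] [ 0.     -0.      0.0007]
```

```bash
python3 -m crank '[[0.08,[-0.003,0.033,0.03],[0,0,0]],[0.08,[-0.003,0.033,0.03],[0,0,0]],[0.08,[-0.003,0.033,0.03],[0,0,0]],[0.08,[-0.003,0.033,0.03],[0,0,0]]]' 20
python3 - <<'E'
from h import *
from rig import manip,read_camera
M=toolR([-.990,-.140,0],[0,0,-1])
st=manip.get_state();print(st["position"],*rel([.5288,.218,.033],M))
c=read_camera("side"); cv2.imwrite("pics/s1.png",cv2.resize(c["color"][180:320,200:360],None,fx=4,fy=4))
c=read_camera("top"); cv2.imwrite("pics/t1.png",cv2.resize(c["color"][150:270,140:290],None,fx=4,fy=4))
E
```

```text
time_s: 2.5
position: [0.5298, 0.2153, 0.1355]
orientation: [-0.221, 3.134, -0.0]
ft_force: [-0.2, -0.6, 0.4]
gripper_width: 0.908
[0.52981265 0.21534172 0.13545326] [0.0007 0.0028 0.1025] [-0.0001  0.0003  0.0003]
```

View pics/s1.png

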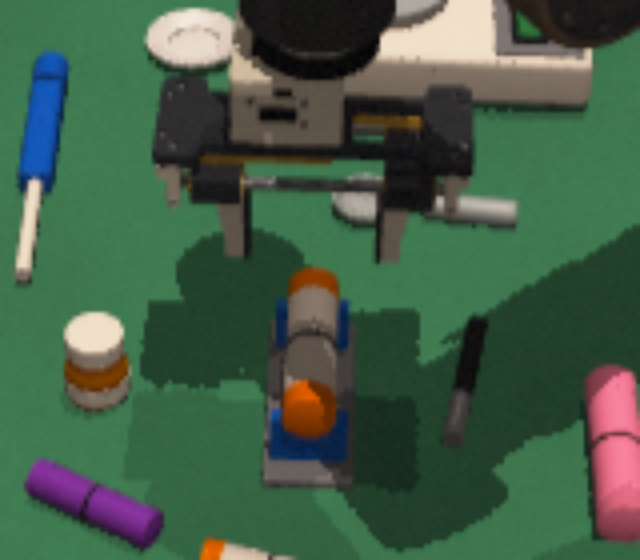

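The fingers at side pixel (278,235) straddle the float, with clearance on both sides. I descend and grip.

```bash
python3 -m crank '[[0.07,[0.001,0.003,0.04],[0,0,0]],[0.07,[0.001,0.003,0.07],[0,0,0]],[0.07,[0.001,0.003,0.09],[0,0,0]],[0.07,[0.001,0.003,0.1025],[0,0,0]],[0.07,[0.001,0.003,0.1025],[0,0,0]],[0.07,[0.001,0.003,0.1025],[0,0,0]],[0.02,[0.001,0.003,0.1025],[0,0,0]],[0.02,[0.001,0.003,0.1025],[0,0,0]],[0.02,[0.001,0.003,0.1025],[0,0,0]],[0.02,[0.001,0.003,0.1025],[0,0,0]],[0.02,[0.001,0.003,0.1025],[0,0,0]],[0.02,[0.001,0.003,0.1025],[0,0,0]]]' 45
python3 - <<'E'
from rig import manip
st=manip.get_state();print(st["position"],st["ft_force"],st["moment"],st["gripper_width"])
E
```

```text
time_s: 3.8
position: [0.5284, 0.2188, 0.0328]
orientation: [-0.222, 3.133, 0.0]
ft_force: [-0.5, -0.4, 1.7]
gripper_width: 0.375
[0.52837419 0.21875089 0.03279164] [-0.49274841 -0.35738881  1.68009283] [0.01873232 0.15826    0.0299287 ] 0.37477961845976915
```

```bash
python3 -m crank '[[0.02,[0,0,-0.01],[0,0,0]],[0.02,[0,0,-0.03],[0,0,0]],[0.02,[0,0,-0.05],[0,0,0]],[0.02,[0,0,-0.06],[0,0,0]],[0.02,[0,0,-0.06],[0,0,0]],[0.02,[0,0,-0.06],[0,0,0]],[0.02,[0,0,-0.06],[0,0,0]],[0.02,[0,0,-0.06],[0,0,0]],[0.02,[0,0,-0.06],[0,0,0]],[0.02,[0,0,-0.06],[0,0,0]]]' 45
python3 - <<'E'
from h import *
from rig import manip,read_camera
for i in range(4):
    c=read_camera("side"); st=manip.get_state();print(st["position"],st["ft_force"],st["moment"],st["gripper_width"])
    print("tool axes moment",R.from_rotvec(st["orientation"]).inv().apply(st["moment"]))
cv2.imwrite("pics/s2.png",cv2.resize(c["color"][180:320,200:360],None,fx=4,fy=4))
E
```

```text
time_s: 4.8
position: [0.528, 0.2185, 0.0921]
orientation: [0.221, -3.133, 0.001]
ft_force: [-0.5, -0.6, -3.1]
gripper_width: 0.379
[0.52808665 0.21854065 0.092241  ] [-0.30537847  0.35683255 -2.27390251] [0.08652524 0.15617273 0.00068605] 0.37538493973136655
tool axes moment [-0.10760787  0.14246738 -0.00077521]
[0.52812538 0.21855114 0.09233014] [ 0.88988218 -1.18976583 -2.76579258] [0.09545674 0.11857831 0.06798815] 0.3803375474211804
tool axes moment [-0.11114853  0.10397389 -0.06804871]
[0.52809825 0.21857276 0.09239352] [ 0.03674128  0.34831871 -2.2436916 ] [ 0.09713698  0.14927974 -0.02793799] 0.3747681369501322
tool axes moment [-0.11715473  0.13415484  0.02788933]
[0.52815349 0.21859554 0.09247433] [-0.08529414  0.28652999 -3.66737003] [ 0.12992715  0.12609202 -0.02498586] 0.37681882890688473
tool axes moment [-0.14635993  0.10658562  0.02495661]
```

View pics/s2.png

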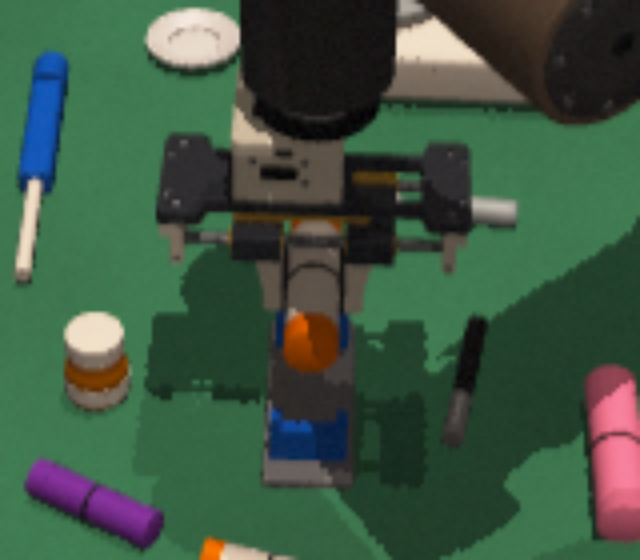

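The float is lifted, and the moment suggests the heavy end is on the −y side. Final tool attitude is easier with a grasp that leans, so I put it back, read the empty-hand baseline to confirm, and regrip leaning. First I check the float is level.

```bash
cat >> h.py <<'E'
def ends(c,box,area=10):
    x0,y0,x1,y1=box
    hsv=cv2.cvtColor(c["color"],cv2.COLOR_BGR2HSV); m=cv2.inRange(hsv,(4,150,60),(20,255,255))
    k=np.zeros_like(m);k[y0:y1,x0:x1]=1; nn,l,st,ce=cv2.connectedComponentsWithStats(m*k); P=pts(c); out=[]
    for i in range(1,nn):
        if st[i,4]>area:
            q=P[l==i]; out.append((ce[i].round(1),st[i,4],np.median(q,0).round(4)))
    return out
E
python3 - <<'E'
from h import *
from rig import manip,read_camera
F=[];Mo=[]
for i in range(6):
    c=read_camera("side") if i%2 else read_camera("top"); st=manip.get_state(); F.append(st["ft_force"]);Mo.append(st["moment"])
    if i<2:
        for e in ends(c,(185,195,250,240) if i==0 else (255,215,300,305)): print(e)
print(np.mean(F,0),np.mean(Mo,0),np.std(Mo,0))
E
python3 -m crank '[[0.02,[0,0,0.03],[0,0,0]],[0.02,[0,0,0.045],[0,0,0]],[0.02,[0,0,0.055],[0,0,0]],[0.02,[0,0,0.06],[0,0,0]],[0.02,[0,0,0.06],[0,0,0]],[0.02,[0,0,0.06],[0,0,0]],[0.02,[0,0,0.06],[0,0,0]]]'
python3 -m crank '[[0.04,[0,0,0],[0,0,0]],[0.05,[0,0,0],[0,0,0]],[0.06,[0,0,0],[0,0,0]],[0.06,[0,0,0],[0,0,0]],[0.06,[0,0,0],[0,0,0]],[0.06,[0,0,0],[0,0,0]]]'
python3 - <<'E'
from h import *
from rig import manip,read_camera
F=[];Mo=[]
for i in range(6):
    c=read_camera("side") if i%2 else read_camera("top"); st=manip.get_state(); F.append(st["ft_force"]);Mo.append(st["moment"])
    if i<2:
        for e in ends(c,(185,195,250,240) if i==0 else (255,235,300,305)): print(e)
print(np.mean(F,0),np.mean(Mo,0),np.std(Mo,0),st["gripper_width"],st["position"])
E
```

```text
(array([227.7, 210.4]), np.int32(70), array([0.5359, 0.1636, 0.1264]))
(array([293.5, 224. ]), np.int32(30), array([0.4942, 0.1962, 0.1872]))
(array([273.9, 234.3]), np.int32(46), array([0.5394, 0.2416, 0.1851]))
(array([277.3, 265.1]), np.int32(180), array([0.5191, 0.2825, 0.1198]))
[ 0.12880153  0.00990698 -2.99690713] [ 0.08126767  0.13222153 -0.01253072] [0.01380787 0.0275066  0.03686341]
time_s: 6.0
position: [0.5286, 0.219, 0.0331]
orientation: [-0.221, 3.133, 0.001]
ft_force: [-0.3, 0.3, -2.1]
gripper_width: 0.378
time_s: 6.6
position: [0.5282, 0.2186, 0.0326]
orientation: [-0.221, 3.134, 0.0]
ft_force: [0.3, 0.1, -0.0]
gripper_width: 0.682
(array([229.2, 210.7]), np.int32(63), array([0.5366, 0.1654, 0.0673]))
(array([293.4, 241.5]), np.int32(25), array([0.4934, 0.195 , 0.1273]))
(array([260. , 251.5]), np.int32(22), array([0.5705, 0.2468, 0.1262]))
(array([276.8, 281.6]), np.int32(159), array([0.5192, 0.283 , 0.0611]))
[0.16344611 0.01997056 0.04062264] [0.03263172 0.13457138 0.00852131] [0.02317941 0.02037425 0.02543654] 0.6864496747963064 [0.52818554 0.21861308 0.03254861]
```

```bash
python3 -m crank '[[0.06,[0,-0.003,0],[0.14,0,0]],[0.06,[0,-0.006,-0.001],[0.28,0,0]],[0.06,[0,-0.0085,-0.002],[0.436,0,0]],[0.06,[0,-0.0085,-0.002],[0.436,0,0]],[0.06,[0,-0.0085,-0.002],[0.436,0,0]],[0.06,[0,-0.0085,-0.002],[0.436,0,0]]]' 45
python3 - <<'E'
from h import *
from rig import manip,read_camera
c=read_camera("side"); st=manip.get_state(); M=R.from_rotvec(st["orientation"]).as_matrix(); print(st["joint_pos"].round(3),st["position"],st["position"]-.019*M[:,2],st["ft_force"],M.round(3))
cv2.imwrite("pics/s3.png",cv2.resize(c["color"][180:320,200:360],None,fx=4,fy=4))
E
```

```text
time_s: 7.5
position: [0.5292, 0.21, 0.0344]
orientation: [-0.213, 3.032, -0.669]
ft_force: [-0.6, 0.7, 0.3]
gripper_width: 0.683
[ 0.915  0.498 -0.497  0.386 -0.927 -1.062] [0.52939796 0.20981061 0.03478835] [0.52828206 0.2177251  0.05202539] [ 0.26073195  0.86350933 -0.19966123] [[-0.99  -0.126  0.059]
 [-0.139  0.898 -0.417]
 [-0.    -0.421 -0.907]]
```

View pics/s3.png

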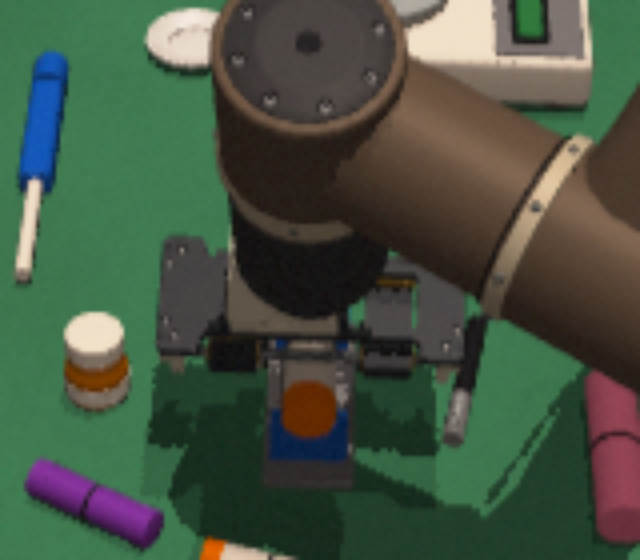

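The leaned grasp is centred on the float and clear of it. I close and lift vertically.

```bash
python3 -m crank '[[0.02,[0,0,0],[0,0,0]],[0.02,[0,0,0],[0,0,0]],[0.02,[0,0,0],[0,0,0]],[0.02,[0,0,0],[0,0,0]],[0.02,[0,0,0],[0,0,0]],[0.02,[0,-0.008,-0.018],[0,0,0]],[0.02,[0,-0.017,-0.036],[0,0,0]],[0.02,[0,-0.025,-0.054],[0,0,0]],[0.02,[0,-0.04,-0.086],[0,0,0]],[0.02,[0,-0.05,-0.109],[0,0,0]],[0.02,[0,-0.05,-0.109],[0,0,0]],[0.02,[0,-0.05,-0.109],[0,0,0]],[0.02,[0,-0.05,-0.109],[0,0,0]],[0.02,[0,-0.05,-0.109],[0,0,0]],[0.02,[0,-0.05,-0.109],[0,0,0]]]' 45
python3 - <<'E'
from h import *
from rig import manip,read_camera
F=[];Mo=[]
for i in range(8):
    c=read_camera("side") if i%2 else read_camera("top"); st=manip.get_state(); F.append(st["ft_force"]);Mo.append(st["moment"])
    if i<2:
        for e in ends(c,(185,190,250,240) if i==0 else (245,175,310,305)): print(e)
print(np.mean(F,0),np.mean(Mo,0),st["gripper_width"],st["position"])
cv2.imwrite("pics/s4.png",cv2.resize(c["color"][120:280,200:360],None,fx=3.7,fy=3.7))
M=R.from_rotvec(st["orientation"]).as_matrix()
th=.42
for az in(90,75,60):
    a=np.radians(az); f=np.array([np.cos(a),np.sin(a),0]); z=f*np.cos(th)-np.array([0,0,np.sin(th)]); x=np.cross([0,0,1],f)
    T=toolR(x,z); gp=np.array([.5484,-.2003,.133+.08]); print(az,*rel(gp+.019*z,T)); print((M.T@(gp+.019*z-st["position"])).round(4))
E
```

```text
time_s: 9.05
position: [0.529, 0.2105, 0.1535]
orientation: [-0.214, 3.031, -0.674]
ft_force: [-0.5, -0.7, -3.0]
gripper_width: 0.38
(array([225.6, 209.9]), np.int32(76), array([0.5351, 0.1646, 0.1861]))
(array([277.6, 248. ]), np.int32(181), array([0.5193, 0.2833, 0.1792]))
[-0.17425183 -0.27559133 -2.95165622] [1.90236688 0.36631238 0.00346888] 0.37421177763392166 [0.52926281 0.21087449 0.15445429]
90 [ 0.0364 -0.3773  0.1198] [-1.5839 -0.0549  0.147 ]
[ 0.0364 -0.3773  0.1198]
75 [ 0.032  -0.3784  0.1203] [-1.5634 -0.1567  0.4195]
[ 0.032  -0.3784  0.1203]
60 [ 0.0281 -0.3805  0.1213] [-1.5228 -0.258   0.6906]
[ 0.0281 -0.3805  0.1213]
```

View pics/s4.png

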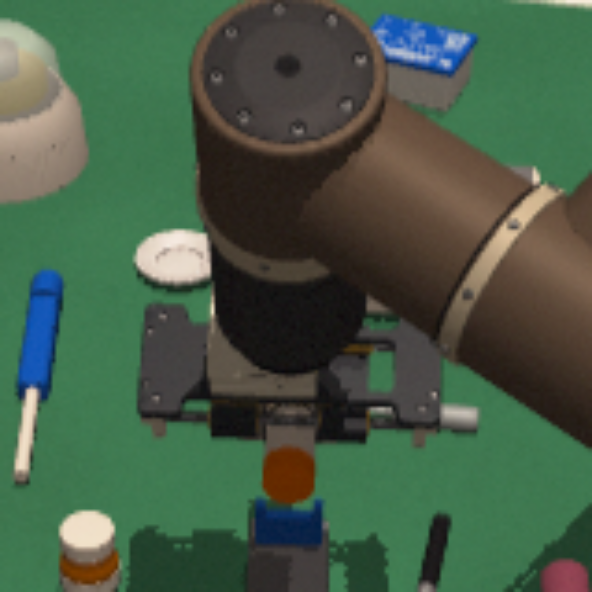

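Float is still level and clear above the rest. The side view shows its near end at about (278,248) and nothing slipped. Now the transfer, with half of the rotation first.

```bash
python3 -m crank '[[0.02,[0,-0.02,-0.03],[0,0,0]],[0.02,[0.005,-0.06,0],[-0.1,-0.01,0.027]],[0.02,[0.01,-0.1,0.01],[-0.2,-0.02,0.053]],[0.02,[0.013,-0.14,0.02],[-0.3,-0.03,0.08]],[0.02,[0.016,-0.18,0.03],[-0.4,-0.04,0.106]],[0.02,[0.02,-0.22,0.042],[-0.5,-0.05,0.133]],[0.02,[0.023,-0.26,0.054],[-0.6,-0.06,0.16]],[0.02,[0.026,-0.3,0.066],[-0.7,-0.07,0.187]],[0.02,[0.029,-0.34,0.078],[-0.8,-0.08,0.21]],[0.02,[0.032,-0.391,0.093],[-0.8,-0.08,0.21]],[0.02,[0.032,-0.391,0.093],[-0.8,-0.08,0.21]],[0.02,[0.032,-0.391,0.093],[-0.8,-0.08,0.21]],[0.02,[0.032,-0.391,0.093],[-0.8,-0.08,0.21]],[0.02,[0.032,-0.391,0.093],[-0.8,-0.08,0.21]]]' 45
cat > nxt.py <<'E'
from h import *
from rig import manip,read_camera
import sys
az=float(sys.argv[1]);dz=float(sys.argv[2]);th=float(sys.argv[3]) if len(sys.argv)>3 else .436
st=manip.get_state();M=R.from_rotvec(st["orientation"]).as_matrix()
print("q",st["joint_pos"].round(3),st["position"].round(4),"gp",(st["position"]-.019*M[:,2]).round(4),st["ft_force"].round(2),st["moment"].round(3),st["gripper_width"])
print(M.round(3))
a=np.radians(az); f=np.array([np.cos(a),np.sin(a),0]); z=f*np.cos(th)-np.array([0,0,np.sin(th)]); x=np.cross([0,0,1],f)
gp=np.array([.5484,-.2003,.133+dz]); print(*rel(gp+.019*z,toolR(x,z)))
print("world up in tool",M[2].round(3))
E
python3 nxt.py 75 .08
```

```text
time_s: 10.85
position: [0.5527, -0.1818, 0.2354]
orientation: [0.065, 2.994, 0.566]
ft_force: [-0.1, -0.2, -1.6]
gripper_width: 0.38
q [-0.258  0.256 -0.014 -0.398 -1.318  0.319] [ 0.5527 -0.1818  0.2354] gp [ 0.5508 -0.1887  0.253 ] [-0.11 -0.24 -1.6 ] [-1.406  0.497 -0.039] 0.38007656132667195
[[-0.995  0.024  0.1  ]
 [ 0.059  0.93   0.362]
 [-0.084  0.366 -0.927]]
[ 0.0023 -0.0128  0.0275] [-0.7472 -0.0798  0.2098]
world up in tool [-0.084  0.366 -0.927]
```

```bash
python3 -m crank '[[0.02,[0,-0.002,0.005],[-0.1,-0.01,0.03]],[0.02,[0.001,-0.004,0.01],[-0.2,-0.02,0.056]],[0.02,[0.001,-0.006,0.015],[-0.3,-0.03,0.084]],[0.02,[0.002,-0.009,0.02],[-0.42,-0.045,0.118]],[0.02,[0.002,-0.011,0.024],[-0.53,-0.057,0.149]],[0.02,[0.002,-0.013,0.0275],[-0.64,-0.068,0.18]],[0.02,[0.002,-0.013,0.0275],[-0.747,-0.08,0.21]],[0.02,[0.002,-0.013,0.0275],[-0.747,-0.08,0.21]],[0.02,[0.002,-0.013,0.0275],[-0.747,-0.08,0.21]],[0.02,[0.002,-0.013,0.0275],[-0.747,-0.08,0.21]]]' 45
python3 nxt.py 75 .02
python3 - <<'E'
from h import *
from rig import read_camera
for n in("side","top"):
    c=read_camera(n); cv2.imwrite(f"pics/{n}5.png",cv2.resize(c["color"][60:240,180:420] if n=="side" else c["color"][130:310,250:490],None,fx=3,fy=3)); np.savez(f"{n}5.npz",**c)
E
```

```text
time_s: 11.85
position: [0.5541, -0.1846, 0.2061]
orientation: [0.329, 2.517, 1.597]
ft_force: [-0.0, -0.7, -1.9]
gripper_width: 0.379
q [-0.684  0.577  0.156 -0.992 -1.735  0.569] [ 0.5541 -0.1846  0.2061] gp [ 0.5496 -0.2012  0.2142] [-0.05 -0.7  -1.89] [-3.712  1.121 -0.032] 0.37880491369390745
[[-0.966  0.107  0.235]
 [ 0.259  0.412  0.874]
 [-0.003  0.905 -0.426]]
[ 0.0016 -0.055   0.0266] [-0.0038  0.0012  0.0029]
world up in tool [-0.003  0.905 -0.426]
```

View pics/side5.png

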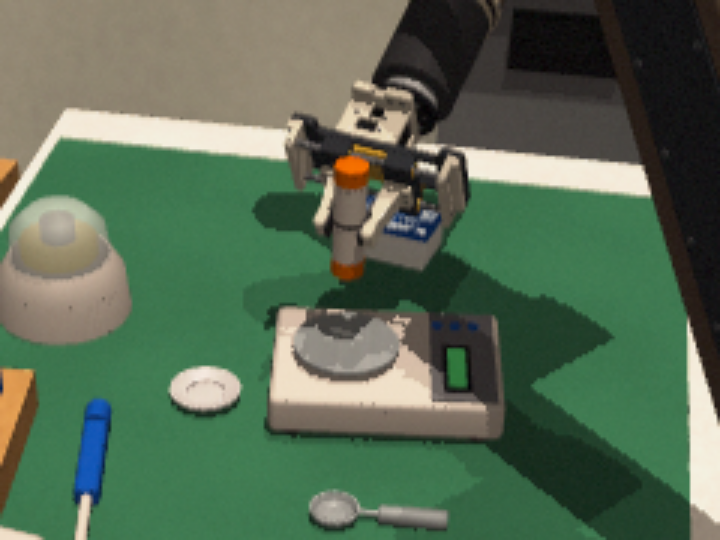

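View pics/top5.png

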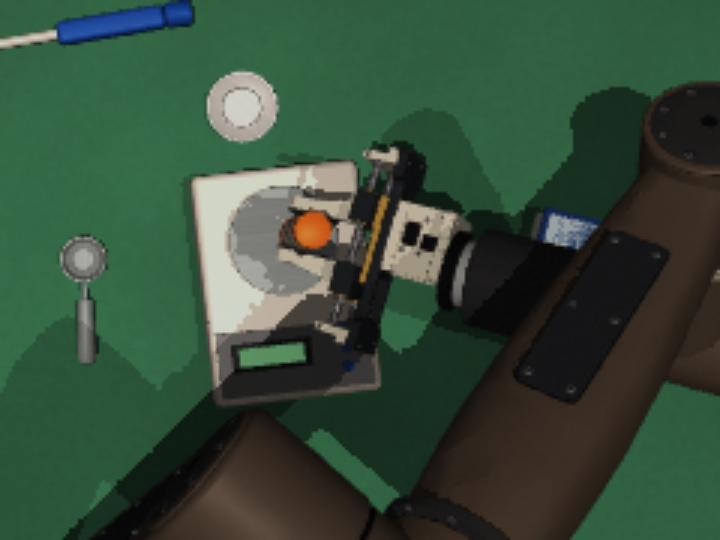

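```bash
python3 - <<'E'
from h import *
t=dict(np.load("top5.npz")); s=dict(np.load("side5.npz"))
for n,c,b in(("t",t,(340,190,370,225)),("s",s,(280,105,310,155))):
    for e in ends(c,b): print(n,e)
g=np.array([.5496,-.2012,.2142])
for d in(.065,.0575,0,-.0575): print(d,"top",np.round(proj(t,g+[0,0,d]),1),"side",np.round(proj(s,g+[0,0,d]),1))
print(onz(t,354.3,206.7,.279), onz(t,*np.array([343.68,209.68]),.068))
E
```

```text
t (array([353.5, 206.2]), np.int32(137), array([ 0.5507, -0.2026,  0.2823]))
s (array([302.7, 110. ]), np.int32(27), array([ 0.54  , -0.2567,  0.2667]))
s (array([297.7, 116.9]), np.int32(138), array([ 0.5473, -0.1947,  0.2749]))
s (array([295.3, 149.8]), np.int32(56), array([ 0.5509, -0.1876,  0.1636]))
0.065 top [353.2 206.5] side [297.1 114.7]
0.0575 top [352.8 206.6] side [297.  116.9]
0 top [350.1 207.4] side [296.3 133.5]
-0.0575 top [347.6 208.2] side [295.6 149.4]
[ 0.54906739 -0.20434601  0.279     ] [ 0.54840046 -0.20029523  0.068     ]
```

The float is upright to about 1° in both views, with its top at (353.5,206) in the top image against (353.2,206.5) predicted, and it is centred over the pan. I descend.

```bash
python3 -m crank '[[0.02,[0.001,-0.018,0.0085],[0,0,0]],[0.02,[0.001,-0.036,0.017],[0,0,0]],[0.02,[0.001,-0.05,0.0235],[0,0,0]],[0.02,[0.001,-0.059,0.0278],[0,0,0]],[0.02,[0.001,-0.0634,0.0298],[0,0,0]],[0.02,[0.001,-0.0634,0.0298],[0,0,0]],[0.02,[0.001,-0.0634,0.0298],[0,0,0]],[0.02,[0.001,-0.0634,0.0298],[0,0,0]]]' 45
python3 nxt.py 75 .0
```

```text
time_s: 12.75
position: [0.5527, -0.1853, 0.1355]
orientation: [0.333, 2.514, 1.6]
ft_force: [-0.3, -0.3, -2.2]
gripper_width: 0.377
q [-0.685  0.665  0.12  -0.981 -1.667  0.671] [ 0.5527 -0.1853  0.1355] gp [ 0.5482 -0.2019  0.1435] [-0.3  -0.26 -2.19] [-3.724  1.128 -0.034] 0.3773896019478946
[[-0.965  0.109  0.237]
 [ 0.261  0.409  0.874]
 [-0.002  0.906 -0.423]]
[ 0.0003 -0.0089  0.0059] [-0.0008  0.0028  0.0004]
world up in tool [-0.002  0.906 -0.423]
```

```bash
python3 -m crank '[[0.02,[0,-0.003,0.0014],[0,0,0]],[0.02,[0,-0.0063,0.003],[0,0,0]],[0.02,[0,-0.0063,0.003],[0,0,0]],[0.02,[0,-0.0063,0.003],[0,0,0]]]' 45
python3 -m crank '[[0.02,[0,-0.0009,0.0004],[0,0,0]],[0.02,[0,-0.0009,0.0004],[0,0,0]]]'
python3 -m crank '[[0.02,[0,-0.0009,0.0004],[0,0,0]],[0.02,[0,-0.0009,0.0004],[0,0,0]]]'
python3 nxt.py 75 .0
```

```text
time_s: 13.15
position: [0.5524, -0.1848, 0.1277]
orientation: [0.334, 2.514, 1.602]
ft_force: [-0.1, 0.6, -1.4]
gripper_width: 0.38
time_s: 13.35
position: [0.5525, -0.1849, 0.1268]
orientation: [0.334, 2.514, 1.602]
ft_force: [0.5, 1.6, -3.1]
gripper_width: 0.377
time_s: 13.55
position: [0.5525, -0.1849, 0.1258]
orientation: [0.334, 2.514, 1.602]
ft_force: [-0.8, 0.6, -3.2]
gripper_width: 0.381
q [-0.684  0.678  0.116 -0.98  -1.659  0.683] [ 0.5525 -0.1849  0.1258] gp [ 0.548  -0.2015  0.1338] [-0.77  0.56 -3.23] [-3.743  1.102  0.03 ] 0.3814220483123519
[[-0.965  0.11   0.237]
 [ 0.261  0.408  0.875]
 [-0.     0.906 -0.423]]
[-0.     -0.0002  0.0015] [-0.0002  0.0022 -0.0008]
world up in tool [-0.     0.906 -0.423]
```

```bash
python3 -m crank '[[0.02,[0,-0.0009,0.0004],[0,0,0]],[0.02,[0,-0.0009,0.0004],[0,0,0]]]'
python3 -m crank '[[0.02,[0,-0.0009,0.0004],[0,0,0]],[0.02,[0,-0.0009,0.0004],[0,0,0]]]'

```

```text
time_s: 13.75
position: [0.5524, -0.1849, 0.1248]
orientation: [0.334, 2.514, 1.602]
ft_force: [-0.0, -1.3, -3.8]
gripper_width: 0.375
time_s: 13.95
position: [0.5524, -0.185, 0.1238]
orientation: [0.334, 2.514, 1.602]
ft_force: [-1.1, 1.0, -1.7]
gripper_width: 0.379
```

```bash
python3 -m crank '[[0.02,[0,-0.0007,0.0003],[0,0,0]],[0.02,[0,-0.0007,0.0003],[0,0,0]]]'
python3 - <<'E'
from h import *
from rig import manip,read_camera
F=[]
for i in range(4):
    c=read_camera("side");F.append(manip.get_state()["ft_force"])
print(np.round(F,1)); cv2.imwrite("pics/s6.png",cv2.resize(c["color"][90:210,220:380],None,fx=4,fy=4))
for e in ends(c,(280,105,315,190)): print(e)
E
```

```text
time_s: 14.15
position: [0.5524, -0.1849, 0.123]
orientation: [0.334, 2.514, 1.602]
ft_force: [0.3, 1.0, -2.2]
gripper_width: 0.378
[[ 0.2  0.1 -1.8]
 [ 0.1 -0.7 -2.6]
 [-0.4  0.1 -2. ]
 [-0.7 -0.8 -3.8]]
(array([301.7, 133.3]), np.int32(28), array([ 0.5406, -0.2596,  0.1828]))
(array([297.1, 140.7]), np.int32(127), array([ 0.5458, -0.1931,  0.1937]))
(array([294.9, 171.5]), np.int32(51), array([ 0.5463, -0.1886,  0.0809]))
```

View pics/s6.png

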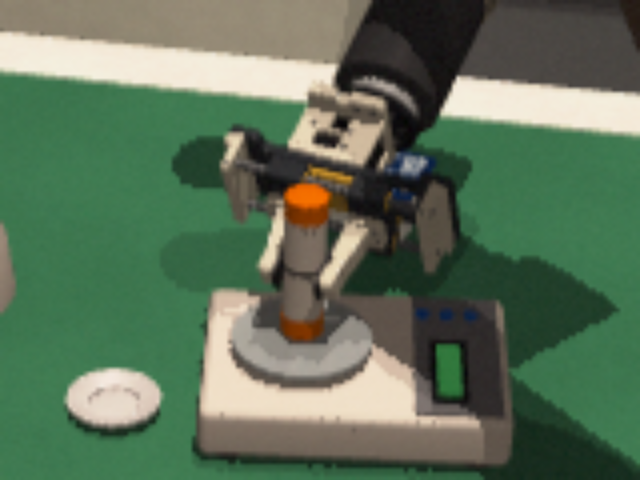

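Near the pan but not in contact yet (weight still carried). I continue in 1 mm steps.

```bash
cat > f.py <<'E'
from rig import manip,read_camera
import numpy as np
F=[]
for i in range(4): read_camera("side");s=manip.get_state();F.append(s["ft_force"])
print("mean F",np.mean(F,0).round(2),s["position"].round(4))
E
for i in 1; do python3 -m crank '[[0.02,[0,-0.0009,0.0004],[0,0,0]],[0.02,[0,-0.0009,0.0004],[0,0,0]]]' >/dev/null; python3 f.py; done
python3 -m crank '[[0.02,[0,-0.0009,0.0004],[0,0,0]],[0.02,[0,-0.0009,0.0004],[0,0,0]]]' >/dev/null; python3 f.py
```

```text
mean F [-0.65 -0.05 -2.23] [ 0.5525 -0.185   0.1222]
mean F [-0.55  0.49 -2.54] [ 0.5525 -0.185   0.1212]
```

```bash
python3 - <<'E'
from h import *
from rig import manip,read_camera
s=read_camera("side"); t=read_camera("top")
for e in ends(s,(280,105,315,190)): print("s",e)
for e in ends(t,(330,190,370,225)): print("t",e)
for z in(.1292,.131,.133):
    g=np.array([.548,-.2015,z]);print(z,[np.round(proj(s,g+[0,0,d]),1) for d in(.0575,-.0575)],np.round(proj(t,g+[0,0,.065]),1))
E
python3 -m crank '[[0.02,[0,-0.0009,0.0004],[0,0,0]],[0.02,[0,-0.0009,0.0004],[0,0,0]]]' >/dev/null; python3 f.py
```

```text
s (array([302., 134.]), np.int32(31), array([ 0.5388, -0.2586,  0.1806]))
s (array([297.2, 141.1]), np.int32(128), array([ 0.5453, -0.1935,  0.1917]))
s (array([294.8, 172.1]), np.int32(48), array([ 0.5462, -0.189 ,  0.0788]))
t (array([349.8, 208. ]), np.int32(117), array([ 0.5486, -0.2025,  0.1979]))
t (array([367.7, 216.7]), np.int32(26), array([ 0.5234, -0.2572,  0.1835]))
0.1292 [array([296.5, 141.2]), array([295.2, 171.7])] [349.3 208.3]
0.131 [array([296.5, 140.7]), array([295.2, 171.2])] [349.4 208.2]
0.133 [array([296.6, 140.1]), array([295.2, 170.7])] [349.5 208.2]
mean F [ 0.16 -0.52  0.05] [ 0.5525 -0.185   0.1205]
```

Contact: the pan now carries the full weight. I loosen slightly and check that it stays upright by itself between the fingers.

```bash
python3 -m crank '[[0.02,[0,0,0],[0,0,0]],[0.02,[0,0,0],[0,0,0]],[0.02,[0,0,0],[0,0,0]]]' 5; python3 -m crank '[[0.036,[0,0,0],[0,0,0]],[0.037,[0,0,0],[0,0,0]],[0.039,[0,0,0],[0,0,0]],[0.041,[0,0,0],[0,0,0]],[0.041,[0,0,0],[0,0,0]],[0.041,[0,0,0],[0,0,0]],[0.041,[0,0,0],[0,0,0]],[0.041,[0,0,0],[0,0,0]]]'
python3 - <<'E'
from h import *
from rig import manip,read_camera
s=read_camera("side"); t=read_camera("top")
for e in ends(s,(280,105,315,190)): print("s",e)
for e in ends(t,(330,190,370,225)): print("t",e)
print(manip.get_state()["ft_force"])
cv2.imwrite("pics/s7.png",np.hstack([cv2.resize(s["color"][100:210,240:340],None,fx=4,fy=4),cv2.resize(t["color"][160:270,300:400],None,fx=4,fy=4)]))
E
```

```text
time_s: 15.95
position: [0.5525, -0.185, 0.1204]
orientation: [0.333, 2.514, 1.602]
ft_force: [0.3, 0.3, 1.7]
gripper_width: 0.386
time_s: 16.75
position: [0.5524, -0.185, 0.1202]
orientation: [0.334, 2.514, 1.602]
ft_force: [0.5, 0.1, -1.0]
gripper_width: 0.469
s (array([301.6, 134.2]), np.int32(34), array([ 0.5405, -0.2587,  0.1795]))
s (array([296.2, 141. ]), np.int32(135), array([ 0.5505, -0.1955,  0.1883]))
s (array([295. , 172.4]), np.int32(50), array([ 0.5463, -0.1876,  0.0773]))
t (array([350.2, 205.9]), np.int32(117), array([ 0.5547, -0.2033,  0.195 ]))
t (array([367.6, 216.8]), np.int32(25), array([ 0.5234, -0.2582,  0.1837]))
[-0.4301968  -0.53250643  0.12888125]
```

View pics/s7.png

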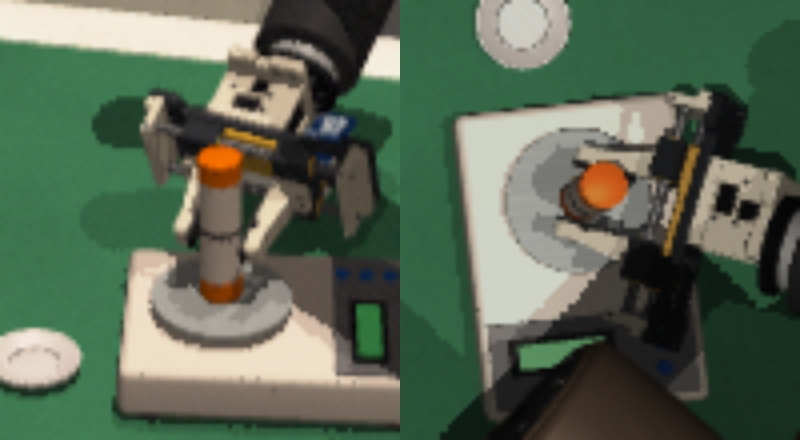

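The top moved about 6 mm toward +x, leaning onto that finger. It may be rocking, or standing on the light end. I wait and look again.

```bash
cat > look.py <<'E'
from h import *
from rig import manip,read_camera
for k in range(2):
    s=read_camera("side"); t=read_camera("top")
    print("s",[(e[0].tolist(),e[2].tolist()) for e in ends(s,(280,105,315,190))]);print("t",[(e[0].tolist(),e[2].tolist()) for e in ends(t,(330,190,370,225))])
print(manip.get_state()["gripper_width"]*.0876)
E
python3 -m crank '[[0.041,[0,0,0],[0,0,0]],[0.041,[0,0,0],[0,0,0]],[0.041,[0,0,0],[0,0,0]],[0.041,[0,0,0],[0,0,0]],[0.041,[0,0,0],[0,0,0]],[0.041,[0,0,0],[0,0,0]]]'; python3 look.py
python3 -m crank '[[0.042,[0,0,0],[0,0,0]],[0.043,[0,0,0],[0,0,0]],[0.043,[0,0,0],[0,0,0]],[0.043,[0,0,0],[0,0,0]]]'; python3 look.py
```

```text
time_s: 17.45
position: [0.5525, -0.1851, 0.1202]
orientation: [0.334, 2.514, 1.602]
ft_force: [-0.8, -0.4, -0.3]
gripper_width: 0.467
s [([301.6, 134.2], [0.541, -0.2587, 0.1796]), ([296.2, 141.0], [0.55, -0.1962, 0.1869]), ([295.0, 172.4], [0.5461, -0.1876, 0.0766])]
t [([350.2, 205.9], [0.5547, -0.2034, 0.1963]), ([367.6, 216.8], [0.5236, -0.2586, 0.1806])]
s [([301.8, 134.3], [0.5392, -0.2583, 0.1805]), ([296.2, 141.0], [0.5506, -0.1966, 0.1885]), ([295.0, 172.4], [0.5463, -0.1876, 0.077])]
t [([350.2, 205.9], [0.5547, -0.2032, 0.1961]), ([367.6, 216.8], [0.5237, -0.2587, 0.1813])]
0.04102747878864457
time_s: 18.05
position: [0.5524, -0.185, 0.1202]
orientation: [0.334, 2.514, 1.602]
ft_force: [0.3, 0.0, -1.2]
gripper_width: 0.49
s [([301.8, 134.2], [0.5402, -0.2594, 0.1801]), ([295.9, 141.0], [0.5513, -0.1953, 0.1893]), ([294.9, 172.5], [0.5466, -0.1874, 0.0777])]
t [([350.3, 205.4], [0.5572, -0.2042, 0.1962]), ([367.6, 216.8], [0.5238, -0.2588, 0.181])]
s [([301.8, 134.2], [0.5395, -0.26, 0.18]), ([295.7, 140.9], [0.5515, -0.1963, 0.1886]), ([294.9, 172.5], [0.5466, -0.1878, 0.0785])]
t [([350.3, 205.4], [0.5573, -0.2038, 0.196]), ([367.6, 216.8], [0.5236, -0.2584, 0.1824])]
0.043222435132997485
```

The lean grows as the fingers open and never rights itself. That means the light end is down, which contradicts my moment reading. I recheck the moment with the float unloaded in this pose before mending.

```bash
python3 - <<'E'
from h import *
from rig import manip,read_camera
F=[];M=[]
for i in range(8): read_camera("side");s=manip.get_state();F.append(s["ft_force"]);M.append(s["moment"])
print(np.mean(F,0).round(2),np.mean(M,0).round(3),np.std(M,0).round(3))
E
```

```text
[ 0.22  0.04 -0.45] [-2.968  0.894 -0.057] [0.04  0.022 0.026]
```

The moment data (twice) say the heavy end is down, but the lean says otherwise. I discriminate safely inside the fingers: narrow the play, nudge the hand sideways, and see whether the tube flips to the other finger.

```bash
cat > look.py <<'E'
from h import *
from rig import manip,read_camera
s=read_camera("side"); t=read_camera("top")
print("s",[(e[0].tolist(),e[2].tolist()) for e in ends(s,(280,105,300,190))]);print("t",[(e[0].tolist(),e[2].tolist()) for e in ends(t,(330,190,362,225))])
print(manip.get_state()["gripper_width"]*.0876)
E
python3 -m crank '[[0.041,[0,0,0],[0,0,0]],[0.038,[0,0,0],[0,0,0]],[0.038,[0,0,0],[0,0,0]],[0.038,[0,0,0],[0,0,0]]]' 5 | head -2; python3 look.py
python3 -m crank '[[0.038,[0.001,0,0],[0,0,0]],[0.038,[0.002,0,0],[0,0,0]],[0.038,[0.002,0,0],[0,0,0]],[0.038,[0.002,0,0],[0,0,0]]]'|head -2; python3 look.py
python3 -m crank '[[0.038,[0.001,0,0],[0,0,0]],[0.038,[0.002,0,0],[0,0,0]],[0.038,[0.002,0,0],[0,0,0]],[0.038,[0.002,0,0],[0,0,0]]]'|head -2; python3 look.py
```

```text
time_s: 19.05
position: [0.5525, -0.185, 0.1203]
s [([294.6, 141.2], [0.5535, -0.191, 0.1922]), ([294.4, 172.5], [0.5478, -0.1881, 0.0774])]
t [([349.9, 206.7], [0.552, -0.2032, 0.1957])]
0.03830088735984202
time_s: 19.55
position: [0.5505, -0.1845, 0.1202]
s [([295.4, 140.8], [0.5516, -0.1902, 0.1914]), ([294.5, 172.4], [0.5484, -0.1871, 0.0773])]
t [([349.4, 207.8], [0.5487, -0.2022, 0.1968])]
0.0378462815978645
time_s: 20.05
position: [0.5486, -0.184, 0.1202]
s [([295.8, 141.9], [0.5484, -0.1876, 0.1929]), ([294.4, 172.6], [0.5475, -0.186, 0.0778])]
t [([348.9, 209.3], [0.5454, -0.2004, 0.1973])]
0.038244853797744456
```

```bash

python3 -m crank '[[0.038,[0.001,0,0],[0,0,0]],[0.038,[0.002,0,0],[0,0,0]],[0.038,[0.002,0,0],[0,0,0]],[0.038,[0.002,0,0],[0,0,0]]]'|head -2; python3 look.py
python3 - <<'E'
from h import *
from rig import read_camera
s=read_camera("side"); t=read_camera("top")
cv2.imwrite("pics/z8.png",np.hstack([cv2.resize(s["color"][125:185,270:320],None,fx=8,fy=8,interpolation=2),cv2.resize(t["color"][180:240,325:375],None,fx=8,fy=8,interpolation=2)]))
E
```

```text
time_s: 20.55
position: [0.5466, -0.1835, 0.1202]
s [([296.6, 141.9], [0.5464, -0.1859, 0.1951]), ([294.5, 172.6], [0.5492, -0.1884, 0.0777])]
t [([348.6, 211.1], [0.5396, -0.2004, 0.1969])]
0.03797815446784796
```

View pics/z8.png

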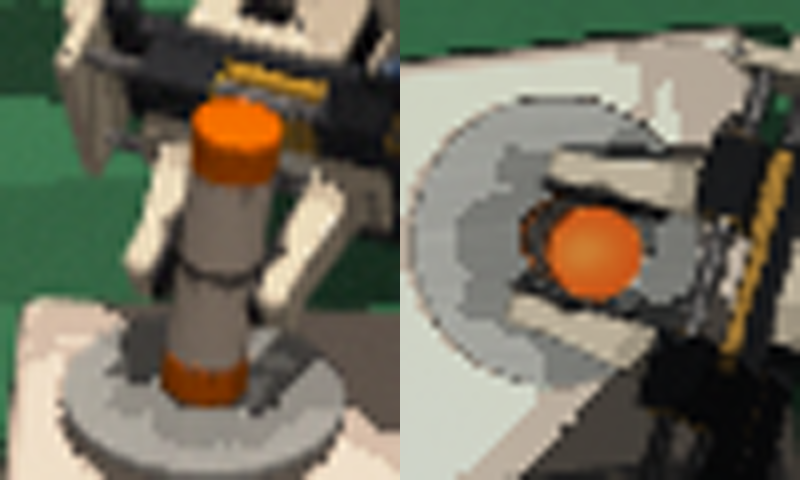

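Under the nudge the tube follows the +x finger and does not flip. The close-up shows it leaning right (−x), about (205,375) to (238,140) in the crop. Opening slightly here separates the cases: heavy end down moves back to +x, light end down goes further to −x.

```bash

cat > look.py <<'E'
from h import *
from rig import manip,read_camera
s=read_camera("side"); t=read_camera("top")
print("s",[(e[0].tolist(),int(e[1]),e[2].tolist()) for e in ends(s,(280,105,315,190))]);print("t",[(e[0].tolist(),e[2].tolist()) for e in ends(t,(330,190,362,225))])
print(manip.get_state()["gripper_width"]*.0876)
E
python3 look.py
python3 -m crank '[[0.039,[0,0,0],[0,0,0]],[0.04,[0,0,0],[0,0,0]],[0.041,[0,0,0],[0,0,0]],[0.041,[0,0,0],[0,0,0]],[0.041,[0,0,0],[0,0,0]]]'|head -2; python3 look.py
```

```text
s [([304.0, 134.7], 33, [0.5317, -0.2565, 0.1809]), ([299.7, 142.1], 123, [0.5372, -0.1897, 0.192]), ([294.9, 172.4], 49, [0.546, -0.1869, 0.0786])]
t [([348.7, 211.0], [0.5396, -0.1997, 0.1972])]
0.03778933193262731
time_s: 21.35
position: [0.5466, -0.1835, 0.1202]
s [([303.8, 134.8], 36, [0.532, -0.2562, 0.1804]), ([298.9, 141.9], 128, [0.5404, -0.1902, 0.1909]), ([294.9, 172.4], 53, [0.5465, -0.1865, 0.0773])]
t [([348.7, 209.7], [0.543, -0.1994, 0.1964])]
0.04060318126257046
```

Opening moved it back toward upright (+3.4 mm at the top), so it rights itself and the heavy end is down. The first "lean" was the tube coming off a slightly tilted grip. I return the hand and open further, checking that it stops moving.

```bash

python3 -m crank '[[0.041,[-0.002,0,0],[0,0,0]],[0.041,[-0.004,0,0],[0,0,0]],[0.041,[-0.006,0,0],[0,0,0]],[0.043,[-0.007,0,0],[0,0,0]],[0.043,[-0.007,0,0],[0,0,0]],[0.043,[-0.007,0,0],[0,0,0]]]'|head -2; python3 look.py
python3 -m crank '[[0.045,[0,0,0],[0,0,0]],[0.046,[0,0,0],[0,0,0]],[0.046,[0,0,0],[0,0,0]],[0.046,[0,0,0],[0,0,0]],[0.046,[0,0,0],[0,0,0]]]'|head -2; python3 look.py
```

```text
time_s: 22.05
position: [0.5534, -0.1853, 0.1202]
s [([301.2, 134.1], 38, [0.5419, -0.2584, 0.1808]), ([295.6, 141.0], 140, [0.551, -0.1972, 0.1888]), ([295.0, 172.5], 50, [0.5459, -0.1867, 0.0779])]
t [([349.9, 205.3], [0.5574, -0.2029, 0.1964])]
0.042893250826240945
time_s: 22.65
position: [0.5534, -0.1853, 0.1202]
s [([301.8, 134.2], 39, [0.5393, -0.2607, 0.1796]), ([295.5, 141.0], 138, [0.5525, -0.1965, 0.1878]), ([294.9, 172.5], 49, [0.5461, -0.1876, 0.0775])]
t [([350.0, 205.3], [0.5574, -0.2032, 0.1962])]
0.046105788733820395
```

It settled: the top stays at x≈0.5574 while the fingers opened from 43 to 46 mm. It stands free, so I open wide and back out along the tool axis.

```bash

python3 -m crank '[[0.055,[0,0,0],[0,0,0]],[0.065,[0,0,0],[0,0,0]],[0.07,[0,0,0],[0,0,0]],[0.07,[0,0,0],[0,0,0]],[0.07,[0,0,-0.01],[0,0,0]],[0.07,[0,0,-0.025],[0,0,0]],[0.07,[0,0,-0.045],[0,0,0]],[0.07,[0,0,-0.07],[0,0,0]],[0.07,[0,0,-0.1],[0,0,0]],[0.07,[0,0,-0.13],[0,0,0]],[0.07,[0,0,-0.15],[0,0,0]],[0.07,[0,0,-0.15],[0,0,0]],[0.07,[0,0,-0.15],[0,0,0]],[0.07,[0,0,-0.15],[0,0,0]]]'; python3 look.py
python3 - <<'E'
from h import *
from rig import read_camera
s=read_camera("side"); t=read_camera("top")
cv2.imwrite("pics/z9.png",np.hstack([cv2.resize(s["color"][90:200,230:330],None,fx=4,fy=4,interpolation=2),cv2.resize(t["color"][160:270,310:410],None,fx=4,fy=4,interpolation=2)]))
cv2.imwrite("pics/t9.png",t["color"])
E
```

```text
time_s: 24.15
position: [0.5177, -0.3165, 0.1835]
orientation: [0.334, 2.514, 1.602]
ft_force: [0.3, -1.0, -0.2]
gripper_width: 0.797
s [([293.8, 141.1], 109, [0.5557, -0.1923, 0.1925]), ([294.9, 172.5], 49, [0.5461, -0.1875, 0.0773])]
t [([350.1, 205.4], [0.5574, -0.2035, 0.196])]
0.07014757770368903
```

View pics/z9.png

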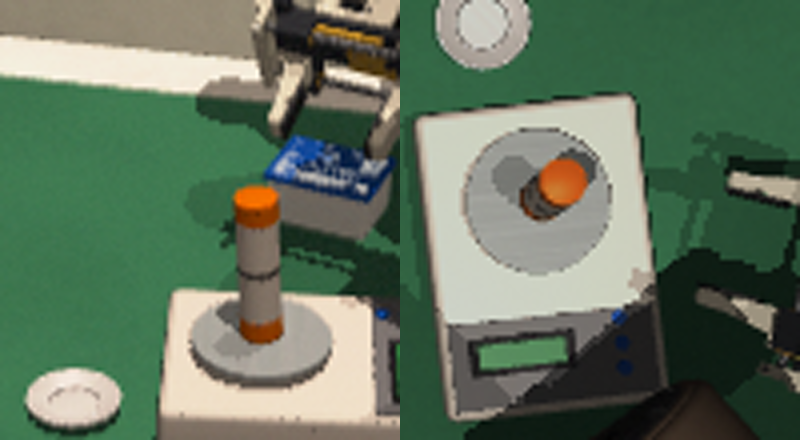

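View pics/t9.png

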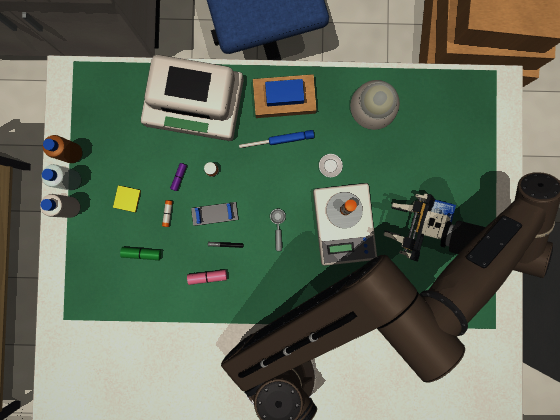

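The float stands alone on the pan with the hand clear, and the bystanders look unmoved. It seems to lean a few degrees toward +x, so I measure the lean and wait to see whether it is steady.

```bash
cat > tilt.py <<'E'
from h import *
from rig import manip,read_camera
from scipy.optimize import least_squares
s=read_camera("side"); t=read_camera("top")
def cen(c,b):
    return [e[0] for e in ends(c,b)]
st_,sb=cen(s,(280,125,305,190))[:2]; tt=max(ends(t,(338,190,362,225)),key=lambda e:e[1])
print(st_,sb,tt[0],"dark line etc")
# whole-tube axis from side: mask of bright/orange column, row midpoints
hsv=cv2.cvtColor(s["color"],cv2.COLOR_BGR2HSV)
rows=[]
for v in range(150,168):
    r=s["color"][v,280:310].astype(int); 
    rows.append((v,"".join("#" if (p[2]-p[1]>8) else "." for p in r)))
P=pts(t); q=P[195:222,338:362].reshape(-1,3); q=q[q[:,2]>.185]; print("top disc",np.round(np.median(q,0),4),len(q))
P=pts(s); q=P[130:182,285:305].reshape(-1,3); q=q[(q[:,2]>.075)&(q[:,2]<.195)&(q[:,1]>-.215)&(q[:,1]<-.17)]
for a in np.arange(.075,.195,.02):
    w=q[(q[:,2]>=a)&(q[:,2]<a+.02)]; print(round(a+.01,3),len(w),((w[:,0].max()+w[:,0].min())/2).round(4),np.median(w[:,:2],0).round(4))
A=np.c_[q[:,2],np.ones(len(q))]; k=np.linalg.lstsq(A,q[:,:2],rcond=None)[0]; print("slope dx/dz,dy/dz deg",np.degrees(k[0]).round(2),"ctr at .133",(k[0]*.133+k[1]).round(4))
E
python3 tilt.py; python3 -m crank '[[0.07,[0,0,0],[0,0,0]],[0.07,[0,0,0],[0,0,0]],[0.07,[0,0,0],[0,0,0]],[0.07,[0,0,0],[0,0,0]],[0.07,[0,0,0],[0,0,0]],[0.07,[0,0,0],[0,0,0]],[0.07,[0,0,0],[0,0,0]],[0.07,[0,0,0],[0,0,0]],[0.07,[0,0,0],[0,0,0]],[0.07,[0,0,0],[0,0,0]]]'|head -1;python3 tilt.py
```

```text
[293.8 141.1] [294.9 172.5] [350.1 205.4] dark line etc
top disc [ 0.5573 -0.2036  0.1964] 113
0.085 60 0.5509 [ 0.5461 -0.1868]
0.105 51 0.55 [ 0.5477 -0.1877]
0.125 59 0.5529 [ 0.551  -0.1874]
0.145 62 0.553 [ 0.5504 -0.1881]
0.165 58 0.5538 [ 0.553  -0.1894]
0.185 81 0.5567 [ 0.5557 -0.1893]
slope dx/dz,dy/dz deg [ 4.79 -2.05] ctr at .133 [ 0.5511 -0.189 ]
time_s: 25.45
[293.8 141.1] [294.9 172.5] [350.1 205.4] dark line etc
top disc [ 0.5574 -0.2035  0.1962] 109
0.085 55 0.5485 [ 0.5465 -0.1889]
0.105 50 0.5503 [ 0.5508 -0.1876]
0.125 60 0.5525 [ 0.5501 -0.188 ]
0.145 55 0.5538 [ 0.5512 -0.1884]
0.165 62 0.5537 [ 0.5518 -0.1889]
0.185 77 0.557 [ 0.5548 -0.1896]
slope dx/dz,dy/dz deg [ 3.94 -1.66] ctr at .133 [ 0.551  -0.1891]
```

```bash
python3 -c "
from rig import manip
print(manip.get_state()['ft_force'].round(1)); print(manip.hand_in())"
```

```text
[ 0.3 -0.2  0.1]
the job is handed in; nothing more can be done
None
```

The float stands by itself on the balance pan on its heavy end, and I handed the job in at about 25.5 s of the 54 s.

**What I did:**
- I gripped the float by its middle and lifted it level to about 110 mm. The wrist moment pointed to the −y end as heavy: about +0.055 N·m against the empty hand, where I expected ±0.088.
- I put it back on the rest and regripped with a 25° lean. I then lifted it level again, carried it to the pan, turned it upright and set it down until the pan carried its weight. After that I loosened the fingers step by step and backed out.

**Last checks:**
- **Standing:** it did not move over more than 1 s with the hand clear. Its centre is about 5 mm from the pan's centre and roughly 63 mm above the pan.
- **Robot:** the hand was well clear of everything, with wrist force about zero.
- **Bystanders:** they look unmoved in the top view. The tip box was partly hidden under the hand, so I could not see all of it.

**What disagreed:**
- **Lean:** the cameras put the tube at about 4° towards +x instead of upright. This is steady and inside the 11° limit. Camera calibration may explain part of it.
- **Heavy end:** when I first loosened the fingers, the tube followed one of them and looked as if it stood on the light end. A sideways nudge inside the fingers showed it coming back upright, and it stopped moving once the fingers were wider, so I judged the heavy end to be down.
- **Contact height:** the float touched the pan about 4 to 5 mm lower on the hand's reading than I had worked out, and I did not find out why.

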